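Mount a manipulator carriage on its dovetail and clamp it

ROBOT

A 6-joint arm with a two-finger parallel gripper is mounted at the origin on the work surface. World frame = base frame: x ahead of the robot, y to its left, z up, the work surface at z = 0. Lengths are in m, angles in rad, forces in N, time in s.
With the tool pointing down it reaches from about 0.25 to 0.725 m from the base axis. Payload 4 kg.
Tool frame: the origin (TCP) lies midway between the tips of the shut fingers; the grasp point (between the pads) lies 19 mm behind it; z points along the fingers, y is the line along which they close (so a half turn about z gives the same grasp; the last joint's range is limited). The gripper opens to 85 mm and grips with 20 to 120 N. Pads are 22 mm wide; open, the fingers measure 114 mm over their backs; the gripper's body (76 mm by 85 mm) begins 54 mm behind the grasp point. The pads swing forward as they close: fully open they stand 13 mm farther back than shut.
Start: joints at [-1.116, 0.241, 0.005, 1.335, 0, 1.571], TCP at [0.22, -0.449, 0.231] pointing down, gripper open.
Joint ranges: [-2.72, 2.72], [-1.05, 1.87], [-1.09, 1.28], [-1.99, 2.15], [-1.42, 1.44], [-3.14, 3.14]. Speed limits (rad/s): [2.79, 2.79, 3.14, 3.14, 3.14, 3.14].

INTERFACE

Orientations are given as a 3x3 rotation matrix whose columns are the frame's x, y, z axes.
In Python, from cell import manip gives the robot as it stands.
- The arm moves only by the shell command python3 -m handwheel 'ROWS' [FORCE]. ROWS is JSON, a list that holds one entry, the list of rows, each a list of 7 numbers: the shift along the tool's x, y, z in mm, then the turn, a rotation vector about the tool's x, y, z in degrees, then the finger opening in mm, from 0 to 85.4. In form: [[[tx, ty, tz, ax, ay, az, grip], ...]]. A call has 1 to 8 rows; each row is the pose to reach, as a shift and turn from the pose commanded when the call began, along the tool's axes at that moment; what a row does not reach only later rows make up. A row lasts 1/10 s, in which the tool goes at most 50 mm and 8.59 degrees, less where a joint would pass 70% of its speed; a pose out of reach is approached as far as the arm can. A call with a gripper value outside its range is refused whole. The fingers move at their own pace and stop on an object; FORCE is the grip in N (left out, the last holds). Time passes only in rows, so rows that repeat a pose let the fingers close. It gives the time, the measured TCP pose, the force, the opening and the grip force at its end, in the units of the state.
- manip.observe(): the state, without advancing time (a new reading comes with each control period).
- manip.get_image(name): name is "scene" or "top" or "wrist"; returns a dict with "image" (480x640x3 uint8, red, green, blue), "intrinsics" (3x3 intrinsics, pixels), "dist_coeffs" ([k1, k2, p1, p2, k3] as OpenCV has them; the pictures are not rectified), "T" (4x4, takes a point from camera to world coordinates); the wrist camera has in their place "tool_from_camera" (4x4, takes a point from camera to tool coordinates, whose origin is the TCP and whose axes are the flange's). Camera axes: x right, y down, z forward; pixel columns grow to the right and rows downward; lengths in m; the calibration is good to about 2 mm. A picture is of the moment at which its call begins: read the wrist's pose just before it. There is no depth.
- manip.finish_job(): hands the job in; it is judged then, once.
The state is a dict: "time": time; "qpos": joint angles; "dq": joint speeds; "joint_efforts": joint torques, N m; "position": TCP position; "tcp_rot": TCP orientation; "ft_force": force on the tool from outside, world axes, zero at the start; "ft_torque": the same for the moment, N m; "opening": opening from 0.0 (shut) to 1.0 (fully open); "gripper_force": force on a finger pad.
Only numpy, scipy, OpenCV 4.12 (cv2) and the standard library are available. Lean on these libraries where they do the work, as an engineer would, in place of code of your own. Each camera call takes 0.05 s, during which the arm holds its last target. There are 200 camera calls.

TASK

Slide the micromanipulator carriage onto the steel dovetail rail from the rail's open, tapered end and press it gently but firmly home, so that its front bears on the end of the stop screw with the small spring pin pushed fully in, without ramming it. Then turn the carriage's side clamp knob clockwise until it is tight, so that the carriage stays clamped there with the pin pushed in, let go, and leave the dish, slide box and bottle where they are.

Things in the scene. Friction and masses are not known exactly. Their poses are not given: they have to be found in the camera images.
- rail: Fixed steel dovetail rail on a dark base plate (190 long, 100 wide, 20 high). Origin: centre of the base's underside; x along the rail the way the carriage slides on, z up. Open entry end at x = -95. The dovetail is 190 long; top at z = 42, 40 wide; sides upright from z = 42 to 36, then undercut to half-width 12 at z = 22.
- rail_entry (a point): Middle of the rail's top edge at the open entry end (x = -95, y = 0, z = 42 mm in the rail's frame). The first 15 mm of the dovetail taper: at the tip it is about 2 mm narrower each side and 1.4 mm lower.
- stop: Fixed aluminium stop bracket across the rail, 20 long, 56 wide, 16 above the rail's top. Origin: middle of the lower edge of its face towards the entry end, level with the rail's top; x as the rail's x. A steel stop screw (9 across, 5.5 above the rail's top) sticks out of that face towards the entry by an unmeasured 5 to 30 mm; the carriage's front meets its end.
- pin (a joint): A brass spring pin, 5 across, stands 4 mm out of the stop screw's end. Value: how far it is pushed in, m, 0 to 0.004; it takes under 1 N and springs back when left, and does not push the carriage back. Pushed in by over 0.003 with the carriage's front bearing on the screw's end is home. The screw is rigid: press with about 5 N; over 25 N is ramming.
- carriage: Loose aluminium carriage, 0.4 to 0.65 kg, lying level: plate 90 long (x), 64 wide (y), z = 18 to 28, on two hooked jaws (z = 0 to 18) that run under the rail's flanks. Origin: centre line, at the jaws' undersides; x is the sliding direction, +x the front. On the rail the origin is 18 mm below the rail's top, with 1.1 mm play to either side and 2 mm upwards.
- carriage_front (a point): Middle of the lower front edge of the carriage's plate (x = 45, y = 0, z = 18 mm in the carriage's frame); just above it the plate meets the stop screw.
- carriage_block (a point): Centre of the grey grip block on the carriage's plate: 36 x 36 mm, 40 high (z = 28 to 68 in the carriage's frame), centre at x = 0, y = -10, z = 48. Take it from above, best with the fingers closing along the carriage's x (on its front and back faces), the fingertips just clear of the plate. Axes as the carriage.
- clamp_grip (a point): Gripping point on the clamp knob's upright axis, at x = 0, y = 46, z = 50 mm in the carriage's frame, over an ear of the plate (ear top z = 28, out to y = 80). The knob is a black bar 44 long, 12 thick, from z = 34 to 60. Its x axis is along the bar; at joint value 0 the bar lies along the carriage's x.
- clamp (a joint): Knob angle, rad: 0 = released, grows clockwise seen from above, hard stop at 1.5; starts at 0 to 0.15. It turns an eccentric cam that meets the rail's side at 0.3 to 1.1, draws the carriage sideways, then stiffens (up to about 0.4 N m); tight from 1.25 on. It stays where it is left.
- dish: Bystander: glass culture dish, 62 across, 20 high; origin centre of its underside.
- slidebox: Bystander: green slide box, 100 x 140 x 32 high; origin centre of its underside.
- bottle: Bystander: amber jar, 48 across, 90 high; origin centre of its underside.
Things that resemble listed ones, but are neither listed nor needed, are in the scene too. Several things have the shape of the rail; the one meant has the colours described above.

How it is judged:
On the way, in this order (a step that is already met when the one before it is completed fails the run):
1. the carriage is on the rail and pressed against the stop screw with more than 3 N, the pin pushed in, the clamp still loose (y of carriage in the frame of rail between -0.003 and 0.003 m and z of carriage in the frame of rail between 0.021 and 0.0265 m and angle between the x axis of carriage and the x axis of rail, either way round below 0.05 rad and angle between carriage's own z axis and vertical below 0.05 rad and value of joint pin above 0.003 m and x of carriage_front in the frame of stop between -0.036 and 0 m and contact force between carriage and stop above 3 N and value of joint clamp below 0.6 rad), for 0.1 s.
2. the clamp knob is turned tight with the carriage home (y of carriage in the frame of rail between -0.003 and 0.003 m and z of carriage in the frame of rail between 0.021 and 0.0265 m and angle between the x axis of carriage and the x axis of rail, either way round below 0.05 rad and angle between carriage's own z axis and vertical below 0.05 rad and value of joint pin above 0.003 m and x of carriage_front in the frame of stop between -0.036 and 0 m and value of joint clamp above 1.25 rad), for 0.2 s.
At the end, for the whole second after the job is handed in: The carriage sits on the dovetail (within 3 mm across, 3 mm in height, 0.05 rad), its front holding the stop screw's pin pushed in by more than 3 mm of its 4; the clamp knob stands beyond 1.25 rad and the carriage grips the rail with more than 12 N; everything is released and at rest (all of step 2 and contact force between carriage and rail above 12 N and contact force between the fingers and anything else below 0.5 N and linear speed of carriage below 0.01 m/s); the robot touches nothing.
It fails at once if the carriage is rammed against the stop screw (over 25 N) (contact force between carriage and stop above 25 N).
It fails at once if the carriage is tipped by more than 0.35 rad (angle between carriage's own z axis and vertical above 0.35 rad).
It fails at once if the dish is displaced by more than 15 mm (distance of dish from where it was at the start of the episode above 0.015 m).
It fails at once if the slidebox is displaced by more than 15 mm (distance of slidebox from where it was at the start of the episode above 0.015 m).
It fails at once if the bottle is displaced by more than 15 mm (distance of bottle from where it was at the start of the episode above 0.015 m).
It also fails if it takes over 72 s, if anything falls off the work surface, if the arm or the gripper's body presses on something with over 40 N, if the wrist force passes 120 N, or if a joint passes its speed limit or range.

## Working session

There is one attempt and no reset: what is moved stays moved. The work goes in short steps, Python scripts to look and compute and a shell command to move; the robot and the scene stay as the last step left them, time stands still between calls to the robot, and variables do not carry over. Pictures are saved under pics/ and viewed, at most 10 in all, crops included, and the job is handed in when it is done.

```bash
ls; mkdir -p pics; python3 - <<'E'
from cell import manip
import cv2,numpy as np
s=manip.observe();print(s)
for n in("scene","top"):
    d=manip.get_image(n);cv2.imwrite(f"pics/{n}0.png",d["image"][:,:,::-1]);print(n,d["intrinsics"],d["dist_coeffs"],d["T"])
E
```

```text
pics
{'time': 0.0, 'qpos': array([-1.11598070e+00,  2.41416123e-01,  3.73451802e-03,  1.33517613e+00,
        3.81418995e-06,  1.57079639e+00]), 'dq': array([-0.00034542,  0.0009003 ,  0.00036408, -0.00029038, -0.00074254,
       -0.00045202]), 'joint_efforts': array([ 6.37049525e-04, -3.72321296e+01,  2.52403897e+01,  1.70887378e-02,
        7.58080455e-05,  2.55813973e-06]), 'position': array([ 0.219378  , -0.44861554,  0.23041529]), 'tcp_rot': array([[ 8.98342070e-01,  4.39295700e-01, -9.02142747e-04],
       [ 4.39296626e-01, -8.98340158e-01,  1.85352396e-03],
       [ 3.81404627e-06, -2.06140681e-03, -9.99997875e-01]]), 'ft_force': array([-0.73344925, -0.29052017, -0.64594004]), 'ft_torque': array([ 0.00727405,  0.01429505, -0.01180392]), 'gripper_force': 0.0, 'opening': 1.0020276776711345}
scene [[448.26957092   0.         316.98606795]
 [  0.         448.26957092 237.96037108]
 [  0.           0.           1.        ]] [-0.06592105  0.          0.          0.          0.        ] [[-0.43822888  0.57988757 -0.6867939   1.0632959 ]
 [ 0.89876054  0.2942441  -0.32503831  0.30874905]
 [ 0.01359938 -0.75970443 -0.65012633  0.55536198]
 [ 0.          0.          0.          1.        ]]
top [[490.08095828   0.         313.86964389]
 [  0.         490.08095828 238.15984047]
 [  0.           0.           1.        ]] [-0.0121211  0.         0.         0.         0.       ] [[-0.00163187 -0.99663765  0.08191901  0.46720141]
 [-0.99999751  0.00175128  0.00138578  0.03795718]
 [-0.00152459 -0.08191655 -0.99663803  1.10350403]
 [ 0.          0.          0.          1.        ]]
```

View pics/top0.png

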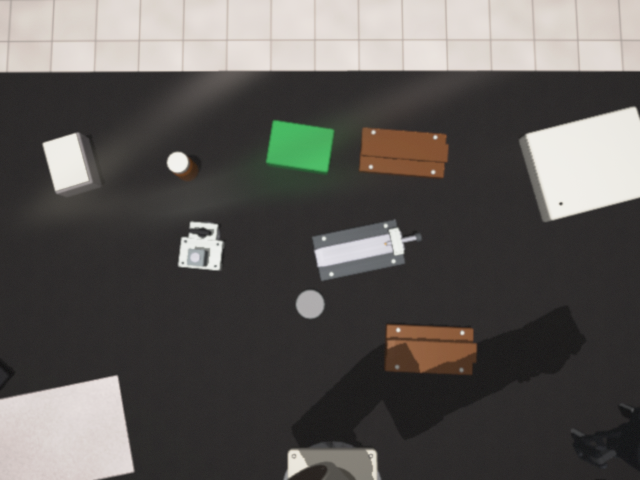

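View pics/scene0.png

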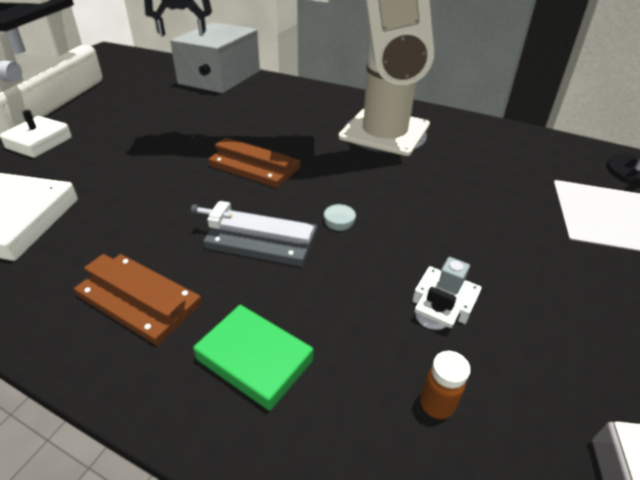

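The top view shows the grey rail at (360,250) with its stop at (398,242) on the right, so +x points right. The carriage is at (202,250) with its ear and knob up at (203,232), roughly aligned with the rail. The dish is at (310,304), the bottle at (182,163) and the slide box at (300,146). Next I'll crop closer and measure.

```bash
cat > h.py <<'E'
import cv2,numpy as np
from cell import manip
def grab(n):
    s=manip.observe();d=manip.get_image(n)
    if n=="wrist":
        T=np.eye(4);T[:3,:3]=s["tcp_rot"];T[:3,3]=s["position"];d["T"]=T@d["tool_from_camera"]
    return d
def ray(d,p):
    q=cv2.undistortPoints(np.array(p,float).reshape(-1,1,2),d["intrinsics"],d["dist_coeffs"]).reshape(-1,2)
    r=np.c_[q,np.ones(len(q))]@d["T"][:3,:3].T
    return d["T"][:3,3],r/np.linalg.norm(r,axis=1,keepdims=True)
def plane(d,p,z):
    o,r=ray(d,p);return o+r*((z-o[2])/r[:,2])[:,None]
def tri(d1,p1,d2,p2):
    A=0;b=0
    for d,p in((d1,p1),(d2,p2)):
        o,r=ray(d,[p]);M=np.eye(3)-np.outer(r[0],r[0]);A=A+M;b=b+M@o
    return np.linalg.solve(A,b)
def proj(d,P):
    Ti=np.linalg.inv(d["T"]);rv=cv2.Rodrigues(Ti[:3,:3])[0]
    return cv2.projectPoints(np.array(P,float).reshape(-1,1,3),rv,Ti[:3,3],d["intrinsics"],np.array(d["dist_coeffs"]))[0].reshape(-1,2)
E
python3 - <<'E'
import cv2,numpy as np
a=cv2.imread("pics/top0.png");b=cv2.imread("pics/scene0.png")
f=lambda im,x,y,w,h,s:cv2.resize(im[y:y+h,x:x+w],None,fx=s,fy=s,interpolation=cv2.INTER_CUBIC)
c=np.zeros((600,800,3),np.uint8)
c[:300,:300]=f(a,170,215,60,60,5)          # carriage top
c[:300,300:800]=f(a,305,210,125,75,4)      # rail top
c[300:,:400]=f(b,400,245,100,75,4)
c[300:,400:]=f(b,185,190,133,100,3)[:300,:400] if 0 else cv2.resize(b[190:290,185:318],(400,300),interpolation=cv2.INTER_CUBIC)
cv2.imwrite("pics/c1.png",c)
E
```

```text
(no output)
```

View pics/c1.png

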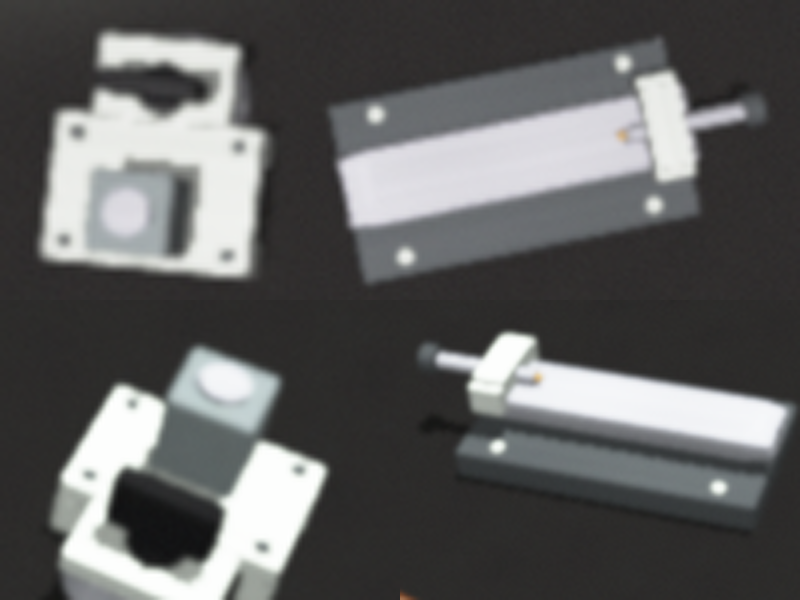

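The enlarged crops show the carriage plate corners in the top view and the rail base corners (dark grey, with the steel top and the stop at right). The stop screw's brass pin is at (623,135) in the crop. Next I'll convert these to world poses.

```bash
python3 - <<'E'
from h import *
d=grab("top");e=grab("scene")
C=np.array([[57,110],[268,132],[255,278],[40,260]])/5+[169.6,214.6]
R=(np.array([[330,107],[662,38],[700,212],[365,284]])-[300,0])/4+[304.6,209.6]
print("block top",tri(d,[195.1,257.1],e,[456.6,265.1]))
print("pin",tri(d,(np.array([623,135])-[300,0])/4+[304.6,209.6],e,[185+137/3-.3,190+78/3-.3]))
print("dish",plane(d,[[310,304]],.01))
for z in(.028,):
    p=plane(d,C,z);c=p.mean(0);x=(p[1]+p[2]-p[0]-p[3])/2;y=(p[0]+p[1]-p[2]-p[3])/2
    print("carr",c,np.linalg.norm(x),np.linalg.norm(y),np.degrees(np.arctan2(x[1],x[0])),np.degrees(np.arctan2(y[1],y[0]))-90)
p=plane(d,R,.02);c=p.mean(0);x=(p[1]+p[2]-p[0]-p[3])/2;y=(p[0]+p[1]-p[2]-p[3])/2
print("rail",c,np.linalg.norm(x),np.linalg.norm(y),np.degrees(np.arctan2(x[1],x[0])),np.degrees(np.arctan2(y[1],y[0]))-90)
E
```

```text
block top [0.51225808 0.29048684 0.07160274]
pin [ 0.54258296 -0.11512626  0.04779772]
dish [[0.41077945 0.04828712 0.01      ]]
carr [0.52206203 0.28856152 0.028     ] 0.09438769082937154 0.06535356794680092 -95.44081920265776 -94.81672761858026
rail [ 0.53073916 -0.05867506  0.02      ] 0.18898997267204867 0.09922747512654315 -78.1681563895907 -78.76225540150718
```

Carriage yaw is about -95°, rail yaw about -78.4°, and both sit on the table. I'll move towards the carriage now, turning the wrist -149° about tool z so joint 6 stays in range.

```bash
cat > to.py <<'E'
import sys
from h import *
from scipy.spatial.transform import Rotation as Rn
# usage: to.py x y z yaw_of_tool_y(deg): shift/turn in tool axes
x,y,z,w=map(float,sys.argv[1:5]);s=manip.observe();R=s["tcp_rot"];w=np.radians(w)
Y=np.array([np.cos(w),np.sin(w),0]);Z=np.array([0,0,-1.]);G=np.c_[np.cross(Y,Z),Y,Z]
print("t",s["time"],"pos",s["position"].round(4),"q",s["qpos"].round(2),"F",s["ft_force"].round(1))
print("shift",(R.T@(np.array([x,y,z])-s["position"])*1000).round(1),"turn",np.degrees(Rn.from_matrix(R.T@G).as_rotvec()).round(2))
E
python3 -m handwheel '[[[290,-265,0,0,0,-60,85],[290,-265,0,0,0,-60,85],[290,-265,0,0,0,-60,85],[290,-265,0,0,0,-60,85],[290,-265,0,0,0,-60,85],[290,-265,0,0,0,-60,85],[290,-265,0,0,0,-60,85],[290,-265,0,0,0,-60,85]]]'
python3 to.py 0.5125 0.29 0.2 84.8
```

```text
time: 1.0
position: [0.364, -0.0815, 0.2314]
tcp_rot: [[0.066, 0.998, 0.001], [0.998, -0.066, 0.0], [0.0, 0.001, -1.0]]
ft_force: [0.4, -0.7, 0.5]
opening: 0.997
gripper_force: 0.0
t 1.0 pos [ 0.364  -0.0815  0.2314] q [-0.22 -0.01 -0.29  1.3   0.    1.42] F [ 0.4 -0.7  0.5]
shift [380.4 123.8  31.6] turn [ 3.000e-02  3.000e-02 -8.856e+01]
```

```bash
python3 -m handwheel '[[[380,124,0,0,0,-65,85],[380,124,0,0,0,-65,85],[380,124,0,0,0,-65,85],[380,124,0,0,0,-65,85],[380,124,0,0,0,-65,85],[380,124,0,0,0,-65,85],[380,124,0,0,0,-65,85],[380,124,0,0,0,-65,85]]]' >/dev/null
python3 to.py 0.5125 0.29 0.2 84.8
```

```text
t 1.8 pos [0.5139 0.2889 0.231 ] q [ 0.51  0.42  0.26  1.41 -0.    1.01] F [ 0.6 -0.3  0.5]
shift [ 1.7  0.3 31. ] turn [-2.000e-02 -0.000e+00 -2.345e+01]
```

```bash
python3 -m handwheel '[[[2,0,30,0,0,-23.5,85],[2,0,30,0,0,-23.5,85],[2,0,30,0,0,-23.5,85],[2,0,30,0,0,-23.5,85],[2,0,30,0,0,-23.5,85]]]' >/dev/null
python3 - <<'E'
from h import *
d=grab("wrist");cv2.imwrite("pics/w1.png",d["image"][:,:,::-1]);print(manip.observe()["position"],d["T"][:3,3],d["T"][:3,2])
E
```

```text
[0.51188443 0.28773417 0.20138323] [0.43254464 0.29493593 0.34434996] [ 0.30823518 -0.02927524 -0.95085963]
```

View pics/w1.png

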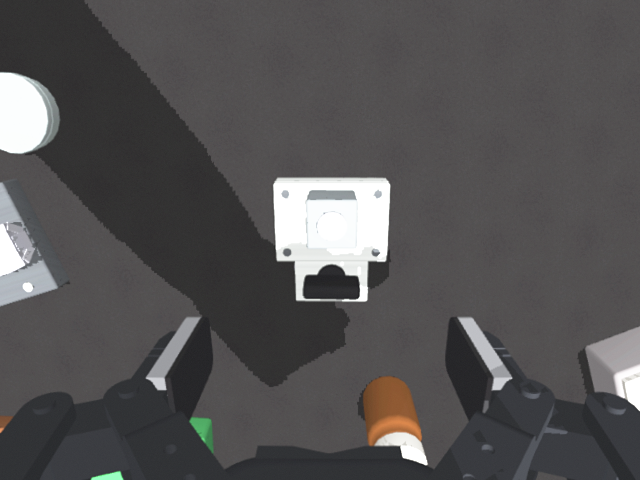

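The wrist view shows the carriage centred between the fingers, with plate corners near (275,180), (388,179), (388,261) and (277,261). The block top is about (306–356, 200–248) and the knob bar about (304–359, 287).

```bash
python3 - <<'E'
from h import *
d=grab("wrist")
g=cv2.cvtColor(d["image"],cv2.COLOR_RGB2GRAY)
m=(g>140).astype(np.uint8);m[:,:250]=0;m[:,400:]=0;m[:160]=0;m[310:]=0
n=m.sum(1);print(n[170:305:4])
pl=m.copy();pl[256:]=0
# left/right edges of plate rows, for yaw and centre
L=[];Rr=[]
for v in range(195,252,3):
    c=np.flatnonzero(m[v]);L.append([c[0]-.5,v]);Rr.append([c[-1]+.5,v])
fu=[]
for u in range(282,384,4):
    c=np.flatnonzero(m[:,u]);fu.append([u,c[0]-.5])
for nm,E in(("L",L),("R",Rr),("F",fu)):
    p=plane(d,E,.028)[:,:2];c=np.median(p,0)
    vx,vy,_,_=cv2.fitLine(p.astype(np.float32),cv2.DIST_HUBER,0,.001,.001).ravel();print(nm,c,np.degrees(np.arctan2(vy,vx)))
print("block top c",plane(d,[[306,200],[356,200],[356,248],[306,248]],.068),"knob",plane(d,[[304,288],[359,288]],.060))
E
```

```text
[  0   0 109 115 118 117 117 117 116 116 115 115 115 115 115 113 113 113
 113 113 105 100 109  73  56  48  44  19  17  16  15  15  22   0]
L [0.51532506 0.24309286] -5.357187
R [0.52424158 0.33410505] -5.400072
F [0.4837587 0.292757 ] 83.66044
block top c [[0.49159155 0.27381071 0.068     ]
 [0.49491663 0.30782525 0.068     ]
 [0.52952711 0.30515394 0.068     ]
 [0.52606938 0.26985992 0.068     ]] knob [[0.56033791 0.26398223 0.06      ]
 [0.56439158 0.30527144 0.06      ]]
```

```bash
python3 to.py 0.5095 0.2895 0.028 84.5
```

```text
t 2.4 pos [0.5119 0.2877 0.2015] q [0.51 0.43 0.19 1.34 0.   0.61] F [-0.7  0.6 -0.6]
shift [  2.7   1.5 173.5] turn [ 0.01  0.02 -0.05]
```

```bash
python3 -m handwheel '[[[2.7,1.5,40,0,0,0,85],[2.7,1.5,80,0,0,0,85],[2.7,1.5,120,0,0,0,85],[2.7,1.5,150,0,0,0,85],[2.7,1.5,165,0,0,0,85],[2.7,1.5,173,0,0,0,85],[2.7,1.5,173,0,0,0,85]]]'
python3 -m handwheel '[[[0,0,0,0,0,0,50],[0,0,0,0,0,0,42],[0,0,0,0,0,0,38],[0,0,0,0,0,0,20],[0,0,0,0,0,0,20],[0,0,0,0,0,0,20],[0,0,0,0,0,0,20],[0,0,0,0,0,0,20]]]' 60
```

```text
time: 3.1
position: [0.5088, 0.2892, 0.0275]
tcp_rot: [[-0.995, 0.096, -0.001], [0.096, 0.995, -0.001], [0.001, -0.001, -1.0]]
ft_force: [-0.5, -0.4, -0.5]
opening: 0.994
gripper_force: 0.0
time: 3.9
position: [0.5101, 0.29, 0.0296]
tcp_rot: [[-0.995, 0.095, 0.002], [0.095, 0.995, 0.001], [-0.002, 0.001, -1.0]]
ft_force: [-0.7, 0.2, 5.6]
opening: 0.413
gripper_force: 61.3
```

```bash
python3 -m handwheel '[[[0,0,-3,0,0,0,20],[0,0,-8,0,0,0,20],[0,0,-20,0,0,0,20],[0,0,-40,0,0,0,20],[0,0,-60,0,0,0,20],[0,0,-70,0,0,0,20],[0,0,-70,0,0,0,20],[0,0,-70,0,0,0,20]]]' 80
python3 - <<'E'
from h import *
d=grab("wrist");cv2.imwrite("pics/w2.png",d["image"][:,:,::-1]);e=grab("scene");cv2.imwrite("pics/s2.png",e["image"][:,:,::-1])
E
```

```text
time: 4.7
position: [0.5089, 0.2894, 0.0979]
tcp_rot: [[-0.995, 0.095, -0.001], [0.095, 0.995, -0.0], [0.001, -0.0, -1.0]]
ft_force: [-0.2, 0.3, -5.4]
opening: 0.413
gripper_force: 80.4
```

View pics/w2.png

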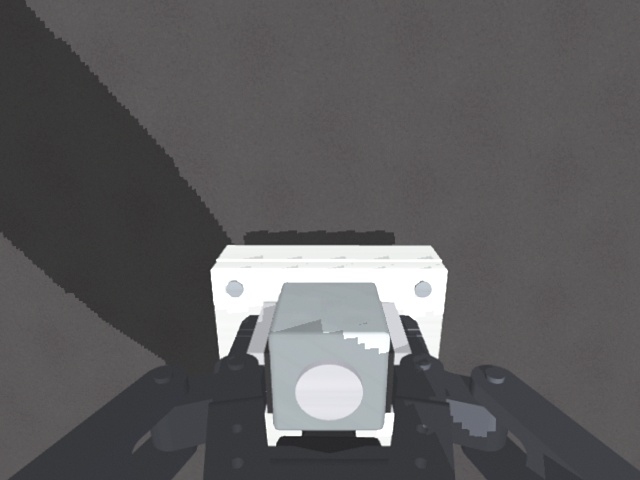

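The carriage is held and lifted level (weight 5.4 N). The plate's near top edge is at v≈267 (u 212–447), and the white disc on the block top is at (329,392). I'll measure where the carriage sits in the tool frame.

```bash
python3 - <<'E'
from h import *
d=grab("wrist");s=manip.observe();R=s["tcp_rot"];p0=s["position"]
zo=p0[2]-.0296
im=d["image"].astype(int);hsv=cv2.cvtColor(d["image"],cv2.COLOR_RGB2HSV)
# disc: pinkish (R>G) bright
m=((im[:,:,0]-im[:,:,1]>3)&(im.sum(2)>500)).astype(np.uint8);m[:350]=0;m[440:]=0;m[:,:280]=0;m[:,380:]=0
c,_=cv2.findContours(m,0,2);c=max(c,key=cv2.contourArea);el=cv2.fitEllipse(c);print("disc",el)
for z in(.068,):
    P=plane(d,[el[0]],zo+z)[0];print("disc in tool mm",(R.T@(P-p0)*1000).round(1),P)
E_=[[v:=0,0]]
g=cv2.cvtColor(d["image"],cv2.COLOR_RGB2GRAY)
for u in(225,240,320,410,430): print(u,[(v,int(g[v,u])) for v in range(240,275,3)])
for pt,z in(((212,267),.028),((447,267),.028),((232,246),.018),((433,246),.018)):
    P=plane(d,[pt],zo+z)[0];print(pt,(R.T@(P-p0)*1000).round(1))
E
```

```text
Traceback (most recent call last):
ValueError: max() iterable argument is empty
```

```bash
python3 - <<'E'
from h import *
d=grab("wrist");s=manip.observe();R=s["tcp_rot"];p0=s["position"]
zo=p0[2]-.0296
for n,pt,z in(("disc",(329,392),.068),("plL",(212,267),.028),("plR",(447,267),.028),("lowL",(228,246),.018),("lowR",(434,246),.018),("blkL",(272,400),.068),("blkR",(386,400),.068),("hole",(234,289),.028),("hole",(423,289),.028)):
    P=plane(d,[pt],zo+z)[0];print(n,(R.T@(P-p0)*1000).round(1))
E
```

```text
disc [ -3.   -0.5 -38.4]
plL [ 22.1 -44.7   1.7]
plR [22.2 44.3  1.6]
lowL [ 27.1 -40.5  11.7]
lowR [27.2 41.3 11.6]
blkL [ -6.  -18.  -38.4]
blkR [ -6.   17.1 -38.4]
hole [ 13.1 -37.    1.7]
hole [13.1 35.8  1.6]
```

```bash
python3 to.py 0.4817 0.1304 0.098 101.6
```

```text
t 4.9 pos [0.5085 0.2891 0.097 ] q [ 0.52  0.5   0.02  1.1  -0.    0.61] F [-0.5 -0.1 -5.2]
shift [  11.6 -160.5   -0.7] turn [ -0.07  -0.13 -17.04]
```

```bash
python3 -m handwheel '[[[2,-25,0,0,0,-3,20],[4,-60,0,0,0,-7,20],[7,-95,0,0,0,-11,20],[9,-130,0,0,0,-14,20],[11,-152,0,0,0,-17,20],[11.6,-160,0,0,0,-17,20],[11.6,-160,0,0,0,-17,20],[11.6,-160,0,0,0,-17,20]]]' 
python3 - <<'E'
from h import *
d=grab("wrist");cv2.imwrite("pics/w3.png",d["image"][:,:,::-1])
E
```

```text
time: 5.7
position: [0.483, 0.1321, 0.0983]
tcp_rot: [[-0.98, -0.2, 0.0], [-0.2, 0.98, 0.001], [-0.001, 0.001, -1.0]]
ft_force: [-0.0, 0.6, -5.3]
opening: 0.414
gripper_force: 81.2
```

View pics/w3.png

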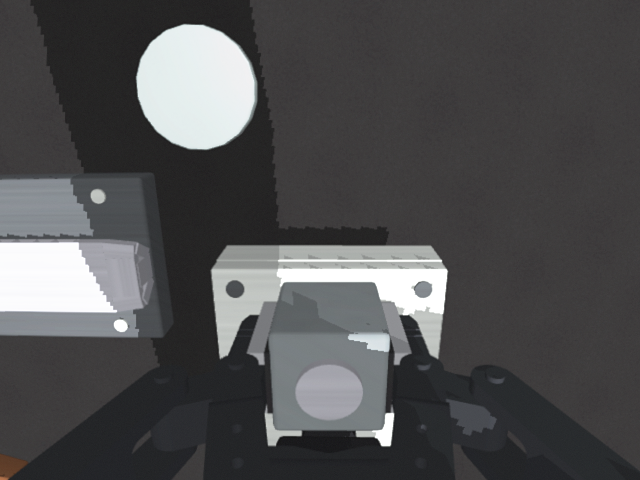

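The wrist view shows the rail entry at left: steel top from about (140,242) to (150,308), base rivets at (98,196) and (121,325), and the dish clear at (196,87). The rail lies nearly parallel to the held carriage.

```bash
cat > rail.py <<'E'
from h import *
d=grab("wrist");s=manip.observe();R=s["tcp_rot"];p0=s["position"]
g=cv2.cvtColor(d["image"],cv2.COLOR_RGB2GRAY)
def T(pts,z): return (plane(d,pts,z)-p0)@R*1000
gg=cv2.GaussianBlur(g,(3,3),0).astype(int)
top=[];bot=[];b1=[];b2=[]
for u in range(3,75,4):
    c=gg[:,u]; dv=np.diff(c)
    top.append([u,225+np.argmax(dv[225:260])+.5]);bot.append([u,295+np.argmin(dv[295:325])+.5])
    b2.append([u,322+np.argmin(dv[322:350])+.5])
for n,E,z in(("top near",top,.042),("top far",bot,.042),("base far",b2,.02)):
    p=T(E,z);k=np.polyfit(p[:,1],p[:,0],1);r=p[:,0]-np.polyval(k,p[:,1]);k=np.polyfit(p[abs(r)<1][:,1],p[abs(r)<1][:,0],1)
    print(n,"slope deg",np.degrees(np.arctan(k[0])).round(2),"x at y=-100",np.polyval(k,-100).round(1),E[0],E[-1],abs(r).max().round(1))
riv=[]
for c0,r in(((98,196),14),((121,325),12)):
    x,y=c0;w=g[y-r:y+r,x-r:x+r];_,m=cv2.threshold(w,0,255,cv2.THRESH_OTSU)
    k,_=cv2.findContours(m,0,2);k=min(k,key=lambda q:np.hypot(*(np.array(cv2.minEnclosingCircle(q)[0])-r))if cv2.contourArea(q)>20 else 99);(a,b),rad=cv2.minEnclosingCircle(k);riv.append([x-r+a,y-r+b]);print("riv",riv[-1],rad)
q=T(riv,.021);print(q.round(1),"mid",q.mean(0).round(1),"yaw off",np.degrees(np.arctan2(q[1,1]-q[0,1],-(q[1,0]-q[0,0]))).round(2))
print("tip",T([[141,242],[150,307]],.0406).round(1))
E
python3 rail.py
```

```text
top near slope deg -0.05 x at y=-100 14.4 [3, np.float64(241.5)] [71, np.float64(241.5)] 0.0
top far slope deg -0.4 x at y=-100 -26.6 [3, np.float64(310.5)] [71, np.float64(311.5)] 0.3
base far slope deg -0.04 x at y=-100 -54.9 [3, np.float64(334.5)] [71, np.float64(335.5)] 0.4
riv [97.0, 195.5] 7.632268905639648
riv [119.6612901687622, 325.08064556121826] 6.97877311706543
[[  34.2 -128.3   77.2]
 [ -46.4 -128.5   77.3]] mid [  -6.1 -128.4   77.2] yaw off -0.18
tip [[ 13.6 -97.7  57.6]
 [-23.8 -98.2  57.7]]
```

```bash
python3 - <<'E'
from h import *
d=grab("wrist");s=manip.observe();R=s["tcp_rot"];p0=s["position"]
g=cv2.cvtColor(d["image"],cv2.COLOR_RGB2GRAY)
print([(v,int(g[v,u])) for u in(250,) for v in range(240,275)])
print([(v,int(g[v,420])) for v in range(240,275)])
for cx in(-9,-10,-11,-12,-13):
    print(cx,proj(d,[p0+R@(np.array([cx+32,y,29.6-z])/1000) for y in(-45,45) for z in(28,18,0)]).round(1).tolist(),proj(d,[p0+R@(np.array([cx+10,0,29.6-68])/1000)]).round(1),proj(d,[p0+R@(np.array([cx+28,0,29.6-68])/1000)]).round(1))
E
```

```text
[(240, 36), (241, 36), (242, 36), (243, 32), (244, 45), (245, 105), (246, 143), (247, 150), (248, 147), (249, 148), (250, 150), (251, 149), (252, 149), (253, 146), (254, 146), (255, 146), (256, 146), (257, 146), (258, 148), (259, 157), (260, 167), (261, 154), (262, 146), (263, 146), (264, 146), (265, 146), (266, 149), (267, 149), (268, 160), (269, 186), (270, 197), (271, 200), (272, 199), (273, 196), (274, 193)]
[(240, 62), (241, 59), (242, 61), (243, 60), (244, 66), (245, 110), (246, 164), (247, 178), (248, 175), (249, 174), (250, 175), (251, 176), (252, 174), (253, 172), (254, 173), (255, 173), (256, 156), (257, 146), (258, 144), (259, 178), (260, 255), (261, 239), (262, 177), (263, 173), (264, 177), (265, 178), (266, 179), (267, 185), (268, 201), (269, 251), (270, 255), (271, 255), (272, 255), (273, 255), (274, 255)]
-9 [[210.6, 264.6], [217.3, 255.5], [227.7, 241.5], [448.6, 264.5], [441.8, 255.4], [431.2, 241.4]] [[330.  380.6]] [[330.1 328.3]]
-10 [[210.8, 267.1], [217.5, 257.8], [227.9, 243.7], [448.4, 266.9], [441.6, 257.7], [431.0, 243.5]] [[330.  383.4]] [[330.1 331.4]]
-11 [[211.1, 269.5], [217.7, 260.2], [228.0, 245.8], [448.2, 269.4], [441.3, 260.0], [430.8, 245.7]] [[330.  386.1]] [[330.1 334.4]]
-12 [[211.3, 272.0], [217.9, 262.5], [228.2, 247.9], [447.9, 271.8], [441.1, 262.4], [430.7, 247.8]] [[330.  388.8]] [[330.1 337.4]]
-13 [[211.5, 274.4], [218.2, 264.8], [228.4, 250.0], [447.7, 274.2], [440.9, 264.7], [430.5, 249.9]] [[330.  391.5]] [[330.1 340.4]]
```

Carriage centre is at tool x = -10.6 and the rail axis at -6.1, with yaw within 0.2° and a 53 mm gap. I'll shift +4.5 mm, lower to rail height and approach.

```bash
python3 -m handwheel '[[[4.5,0,10,0,0,0,20],[4.5,0,25,0,0,0,20],[4.5,0,38,0,0,0,20],[4.5,0,43.5,0,0,0,20],[4.5,-15,43.5,0,0,0,20],[4.5,-32,43.5,0,0,0,20],[4.5,-40,43.5,0,0,0,20],[4.5,-40,43.5,0,0,0,20]]]' 
python3 - <<'E'
from h import *
d=grab("wrist");cv2.imwrite("pics/w4.png",d["image"][:,:,::-1]);print(manip.observe()["position"])
d=grab("scene");cv2.imwrite("pics/s4.png",cv2.resize(d["image"][160:310,180:380,::-1],None,fx=4,fy=4,interpolation=cv2.INTER_CUBIC))
E
```

```text
time: 6.65
position: [0.4863, 0.0908, 0.0548]
tcp_rot: [[-0.98, -0.199, 0.0], [-0.199, 0.98, 0.0], [-0.0, 0.0, -1.0]]
ft_force: [-0.4, 0.6, -5.1]
opening: 0.413
gripper_force: 81.4
[0.48623582 0.09134228 0.05483115]
```

View pics/w4.png

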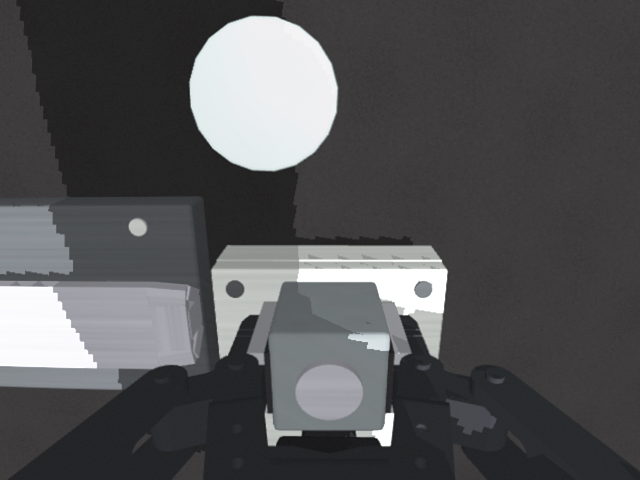

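View pics/s4.png

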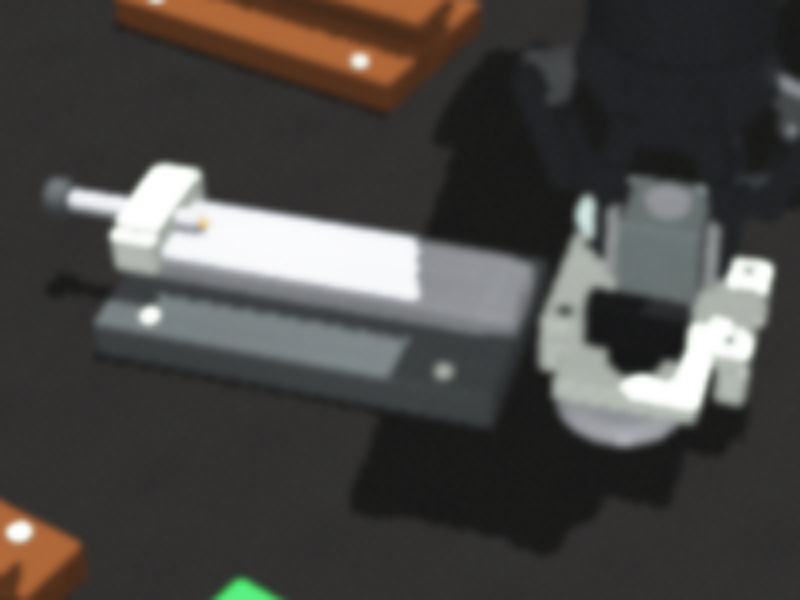

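The rail entry is just left of the carriage front in both views, and the cam disc under the ear clears the base. In the wrist view the rail top edges are at about v=283 and 367, and the near rivet is at (138,227). I'll re-measure the lateral offset from here.

```bash
cat > rail2.py <<'E'
from h import *
d=grab("wrist");s=manip.observe();R=s["tcp_rot"];p0=s["position"]
g=cv2.GaussianBlur(cv2.cvtColor(d["image"],cv2.COLOR_RGB2GRAY),(3,3),0).astype(int)
def T(pts,z): return (plane(d,pts,z)-p0)@R*1000
for n,a,b,sg,us,z in(("near",276,294,1,range(3,48,4),.042),("far",358,376,-1,range(3,90,4),.042),("near2",276,294,1,range(80,140,4),.042)):
    E=[]
    for u in us:
        dv=sg*np.diff(g[:,u]);E.append([u,a+np.argmax(dv[a:b])+1])
    p=T(E,z);k=np.polyfit(p[:,1],p[:,0],1);print(n,E[0],E[-1],"x",np.median(p[:,0]).round(2),"slope",np.degrees(np.arctan(k[0])).round(2))
print("tip",T([[193,287],[198,358]],.0406).round(1))
E
python3 rail2.py
```

```text
near [3, np.int64(286)] [47, np.int64(286)] x 8.78 slope 0.52
far [3, np.int64(366)] [87, np.int64(368)] x -31.78 slope -0.13
near2 [80, np.int64(281)] [136, np.int64(281)] x 11.34 slope 0.29
tip [[  8.1 -57.4  14.2]
 [-26.6 -59.   14.2]]
```

```bash
python3 -m handwheel '[[[0,-4,0,0,0,0,20],[0,-8,0,0,0,0,20],[0,-12,0,0,0,0,20],[0,-15,0,0,0,0,20],[0,-18,0,0,0,0,20],[0,-21,0,0,0,0,20],[0,-24,0,0,0,0,20],[0,-24,0,0,0,0,20]]]' 
```

```text
time: 7.6
position: [0.4911, 0.0674, 0.0548]
tcp_rot: [[-0.98, -0.2, 0.0], [-0.2, 0.98, -0.0], [-0.0, -0.0, -1.0]]
ft_force: [-0.5, 0.7, -4.3]
opening: 0.413
gripper_force: 81.4
```

```bash
python3 -m handwheel '[[[0,-3,0,0,0,0,20],[0,-6,0,0,0,0,20],[0,-9,0,0,0,0,20],[0,-12,0,0,0,0,20],[0,-15,0,0,0,0,20],[0,-18,0,0,0,0,20],[0,-21,0,0,0,0,20],[0,-21,0,0,0,0,20]]]' 
```

```text
time: 8.4
position: [0.4955, 0.0467, 0.0548]
tcp_rot: [[-0.98, -0.2, 0.0], [-0.2, 0.98, -0.001], [-0.0, -0.001, -1.0]]
ft_force: [2.2, -1.1, -7.3]
opening: 0.409
gripper_force: 81.4
```

```bash
python3 -m handwheel '[[[-0.6,-1,0.8,0,0,0,20],[-0.6,-3,0.8,0,0,0,20],[-0.6,-6,0.8,0,0,0,20],[-0.6,-9,0.8,0,0,0,20],[-0.6,-12,0.8,0,0,0,20],[-0.6,-15,0.8,0,0,0,20],[-0.6,-18,0.8,0,0,0,20],[-0.6,-18,0.8,0,0,0,20]]]' 
```

```text
time: 9.2
position: [0.4995, 0.0292, 0.054]
tcp_rot: [[-0.98, -0.2, 0.0], [-0.2, 0.98, -0.0], [-0.0, -0.0, -1.0]]
ft_force: [0.4, 1.1, -5.1]
opening: 0.413
gripper_force: 81.4
```

```bash
python3 -m handwheel '[[[0,-4,0,0,0,0,20],[0,-8,0,0,0,0,20],[0,-12,0,0,0,0,20],[0,-16,0,0,0,0,20],[0,-20,0,0,0,0,20],[0,-24,0,0,0,0,20],[0,-28,0,0,0,0,20],[0,-28,0,0,0,0,20]]]' 
```

```text
time: 10.0
position: [0.5051, 0.0017, 0.054]
tcp_rot: [[-0.98, -0.2, 0.0], [-0.2, 0.98, -0.0], [-0.0, -0.0, -1.0]]
ft_force: [-0.0, 0.8, -5.0]
opening: 0.414
gripper_force: 81.4
```

```bash
python3 -m handwheel '[[[0,-4,0,0,0,0,20],[0,-8,0,0,0,0,20],[0,-12,0,0,0,0,20],[0,-16,0,0,0,0,20],[0,-20,0,0,0,0,20],[0,-24,0,0,0,0,20],[0,-28,0,0,0,0,20],[0,-28,0,0,0,0,20]]]' 
```

```text
time: 10.8
position: [0.5108, -0.0257, 0.054]
tcp_rot: [[-0.98, -0.2, 0.0], [-0.2, 0.98, -0.0], [-0.0, -0.0, -1.0]]
ft_force: [-0.1, -0.8, -5.2]
opening: 0.408
gripper_force: 81.4
```

```bash
python3 -m handwheel '[[[0,-4,0,0,0,0,20],[0,-8,0,0,0,0,20],[0,-12,0,0,0,0,20],[0,-16,0,0,0,0,20],[0,-20,0,0,0,0,20],[0,-24,0,0,0,0,20],[0,-28,0,0,0,0,20],[0,-28,0,0,0,0,20]]]' 
```

```text
time: 11.6
position: [0.5164, -0.0532, 0.054]
tcp_rot: [[-0.98, -0.2, 0.0], [-0.2, 0.98, -0.0], [-0.0, -0.0, -1.0]]
ft_force: [-0.1, -0.3, -5.8]
opening: 0.411
gripper_force: 81.4
```

```bash
python3 -m handwheel '[[[0,-1.5,0,0,0,0,20],[0,-3,0,0,0,0,20],[0,-4.5,0,0,0,0,20],[0,-6,0,0,0,0,20],[0,-7.5,0,0,0,0,20],[0,-9,0,0,0,0,20],[0,-10,0,0,0,0,20],[0,-10,0,0,0,0,20]]]' 
```

```text
time: 12.4
position: [0.5183, -0.0625, 0.054]
tcp_rot: [[-0.98, -0.2, 0.0], [-0.2, 0.98, -0.0], [-0.0, -0.0, -1.0]]
ft_force: [-0.3, 0.6, -5.3]
opening: 0.413
gripper_force: 81.4
```

```bash
python3 -m handwheel '[[[0,-1,0,0,0,0,20],[0,-2,0,0,0,0,20],[0,-3,0,0,0,0,20],[0,-4,0,0,0,0,20],[0,-5,0,0,0,0,20],[0,-5,0,0,0,0,20]]]' 
```

```text
time: 13.0
position: [0.5193, -0.0675, 0.054]
tcp_rot: [[-0.98, -0.2, 0.0], [-0.2, 0.98, -0.0], [-0.0, -0.0, -1.0]]
ft_force: [-0.6, 0.3, -5.0]
opening: 0.413
gripper_force: 81.4
```

```bash
python3 -m handwheel '[[[0,-0.6,0,0,0,0,20],[0,-1.2,0,0,0,0,20],[0,-1.8,0,0,0,0,20],[0,-2.4,0,0,0,0,20],[0,-3,0,0,0,0,20],[0,-3,0,0,0,0,20]]]' 
```

```text
time: 13.6
position: [0.5199, -0.0703, 0.054]
tcp_rot: [[-0.98, -0.2, 0.0], [-0.2, 0.98, 0.0], [-0.0, -0.0, -1.0]]
ft_force: [-0.7, -0.7, -6.2]
opening: 0.411
gripper_force: 81.4
```

```bash
python3 -m handwheel '[[[0,-0.4,0,0,0,0,20],[0,-0.8,0,0,0,0,20],[0,-1.2,0,0,0,0,20],[0,-1.6,0,0,0,0,20],[0,-2,0,0,0,0,20],[0,-2,0,0,0,0,20]]]' 
```

```text
time: 14.2
position: [0.5202, -0.0721, 0.054]
tcp_rot: [[-0.98, -0.2, -0.0], [-0.2, 0.98, 0.0], [0.0, 0.0, -1.0]]
ft_force: [0.7, 0.5, -4.9]
opening: 0.407
gripper_force: 81.4
```

```bash
python3 -m handwheel '[[[0,-0.4,0,0,0,0,20],[0,-0.8,0,0,0,0,20],[0,-1.2,0,0,0,0,20],[0,-1.6,0,0,0,0,20],[0,-2,0,0,0,0,20],[0,-2,0,0,0,0,20]]]' 
```

```text
time: 14.8
position: [0.5206, -0.0742, 0.054]
tcp_rot: [[-0.98, -0.2, -0.0], [-0.2, 0.98, 0.0], [-0.0, 0.0, -1.0]]
ft_force: [0.2, 0.7, -5.7]
opening: 0.409
gripper_force: 81.4
```

```bash
python3 -m handwheel '[[[0,-0.4,0,0,0,0,20],[0,-0.8,0,0,0,0,20],[0,-1.2,0,0,0,0,20],[0,-1.6,0,0,0,0,20],[0,-2,0,0,0,0,20],[0,-2,0,0,0,0,20]]]' 
```

```text
time: 15.4
position: [0.5208, -0.0755, 0.0541]
tcp_rot: [[-0.98, -0.201, -0.0], [-0.201, 0.98, 0.001], [-0.0, 0.001, -1.0]]
ft_force: [-1.0, 3.9, -3.6]
opening: 0.41
gripper_force: 81.5
```

```bash
python3 -m handwheel '[[[0,-0.4,0,0,0,0,20],[0,-0.4,0,0,0,0,20],[0,-0.4,0,0,0,0,20],[0,-0.4,0,0,0,0,20]]]' 
```

```text
time: 15.8
position: [0.5208, -0.0755, 0.0541]
tcp_rot: [[-0.98, -0.201, -0.0], [-0.201, 0.98, 0.002], [0.0, 0.002, -1.0]]
ft_force: [-1.0, 5.3, -3.0]
opening: 0.409
gripper_force: 81.6
```

```bash
python3 -m handwheel '[[[0,-0.3,0,0,0,0,20],[0,-0.3,0,0,0,0,20],[0,-0.3,0,0,0,0,20],[0,-0.3,0,0,0,0,20]]]'; python3 -m handwheel '[[[0,-0.3,0,0,0,0,40],[0,-0.1,0,0,0,0,44],[0,0,0,0,0,0,50],[0,0,0,0,0,0,60],[0,0,0,0,0,0,60],[0,0,0,0,0,0,60]]]'; python3 - <<'E'
from h import *
d=grab("wrist");cv2.imwrite("pics/w5.png",d["image"][:,:,::-1])
E
```

```text
time: 16.2
position: [0.5208, -0.0755, 0.0541]
tcp_rot: [[-0.98, -0.201, -0.001], [-0.201, 0.98, 0.002], [0.0, 0.003, -1.0]]
ft_force: [-1.5, 6.3, -3.2]
opening: 0.414
gripper_force: 81.6
time: 16.8
position: [0.5214, -0.077, 0.0542]
tcp_rot: [[-0.98, -0.2, 0.0], [-0.2, 0.98, -0.0], [-0.0, -0.0, -1.0]]
ft_force: [0.8, -0.0, -0.2]
opening: 0.702
gripper_force: 0.0
```

```bash
python3 -m handwheel '[[[0,0,-15,0,0,0,60],[0,0,-40,0,0,0,60],[0,0,-70,0,0,0,60],[0,0,-100,0,0,0,60],[0,0,-120,0,0,0,60],[0,0,-120,0,0,0,60]]]'; python3 to.py 0.5763 -0.0642 0.19 191.5
```

```text
time: 17.45
position: [0.5234, -0.0772, 0.1774]
tcp_rot: [[-0.98, -0.2, 0.007], [-0.2, 0.98, -0.001], [-0.007, -0.003, -1.0]]
ft_force: [0.1, 0.7, -0.0]
opening: 0.702
gripper_force: 0.0
t 17.45 pos [ 0.5234 -0.0772  0.1774] q [-0.15  0.32 -0.03  1.21 -0.   -0.35] F [ 0.1  0.7 -0. ]
shift [-54.5   2.1 -12.2] turn [ -0.41   0.18 -89.95]
```

```bash
python3 -m handwheel '[[[-20,0,-5,0,0,-30,36],[-40,0,-12,0,0,-60,36],[-54.5,2,-12,0,0,-60,36],[-54.5,2,-12,0,0,-60,36],[-54.5,2,-12,0,0,-60,36],[-54.5,2,-12,0,0,-60,36],[-54.5,2,-12,0,0,-60,36],[-54.5,2,-12,0,0,-62,36]]]' >/dev/null;  python3 -m handwheel '[[[0,0,0,0,0,-24,36],[0,0,0,0,0,-24,36],[0,0,0,0,0,-24,36],[0,0,0,0,0,-24,36],[0,0,0,0,0,-24,36]]]' ; python3 to.py 0.5763 -0.0642 0.19 191.5; python3 - <<'E'
from h import *
d=grab("wrist");cv2.imwrite("pics/w6.png",d["image"][:,:,::-1])
E
```

```text
time: 18.75
position: [0.5737, -0.0639, 0.1849]
tcp_rot: [[0.129, -0.992, -0.002], [-0.992, -0.129, 0.0], [-0.0, 0.002, -1.0]]
ft_force: [-0.2, 0.6, -0.2]
opening: 0.421
gripper_force: 0.0
t 18.75 pos [ 0.5737 -0.0639  0.1849] q [-0.11  0.42  0.13  1.29 -0.   -1.81] F [-0.2  0.6 -0.2]
shift [ 0.7 -2.6 -5.1] turn [ 0.09  0.03 -4.09]
```

View pics/w6.png

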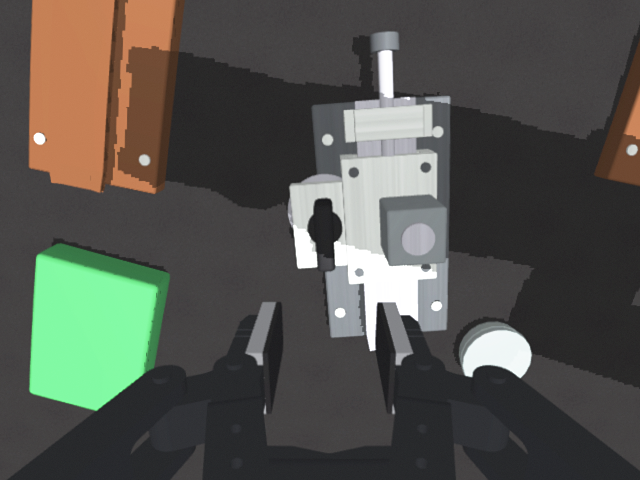

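The carriage sits on the rail with its front edge at v≈155, close in front of the stop. The black knob bar runs from (322,200) to (327,268), the hub is at (324,228), and the dish and slide box are clear. Next I'll get the bar's pose.

```bash
python3 - <<'E'
from h import *
d=grab("wrist");s=manip.observe();R=s["tcp_rot"];p0=s["position"]
g=cv2.cvtColor(d["image"],cv2.COLOR_RGB2GRAY)
E=[]
for v in range(196,272,3):
    c=np.flatnonzero(g[v,300:352]<45)+300
    if len(c): print(v,c[0],c[-1],end="; ")
    if len(c) and c[-1]-c[0]<24: E.append([(c[0]+c[-1])/2,v])
E=np.array(E);up=E[(E[:,1]>199)&(E[:,1]<262)]
p=(plane(d,up,.084)-p0)@R*1000
k=np.polyfit(p[:,0],p[:,1],1);print("\nbar slope dy/dx deg",np.degrees(np.arctan(k[0])),"axis y at x=0",k[1])
for pt,z in(((322.5,200),.084),((327,262),.084),((327,268),.058)): print(pt,((plane(d,[pt],z)[0]-p0)@R*1000).round(1))
c=np.array([.5763,-.0642]);print("expected knob in tool",(R.T@(np.r_[c,.084]-p0)*1000).round(1))
print("expected knob px",proj(d,[[.5763,-.0642,.084]]))
E
```

```text
199 320 328; 202 316 331; 205 315 331; 208 315 331; 211 315 331; 214 314 334; 217 312 337; 220 311 339; 223 310 340; 226 309 340; 229 309 340; 232 310 340; 235 311 339; 238 312 337; 241 316 333; 244 317 332; 247 317 333; 250 317 333; 253 318 333; 256 325 333; 
bar slope dy/dx deg -3.2301430107390754 axis y at x=0 -1.8591172907938132
(322.5, 200) [ 26.   -3.4 101.4]
(327, 262) [-14.   -0.8 101.4]
(327, 268) [-28.5  -0.9 127.4]
expected knob in tool [  0.6  -2.5 101.4]
expected knob px [[324.24675083 240.01204301]]
```

```bash
python3 - <<'E'
from h import *
d=grab("wrist");s=manip.observe();R=s["tcp_rot"];p0=s["position"]
f=lambda pt,z:((plane(d,[pt],z)[0]-p0)@R*1000).round(1)
print("disc",f((418,239),.092),"exp",(R.T@(np.array([.5214,-.0755,.092])-p0)*1000).round(1))
print("hub at ear/bar z",f((324.5,228),.058),f((324.5,228),.076),f((324.5,228),.084))
print("plate holes mean",np.mean([f(p,.052) for p in((354,172),(425,167),(359,272),(426,267))],0))
o=np.array([.5312,-.0734,.052]);print("exp plate centre",(R.T@(o-p0)*1000).round(1))
E
```

```text
disc [ 3.8 54.3 93.6] exp [ 4.7 53.6 93.6]
hub at ear/bar z [  0.8  -2.5 127.6] [  6.   -2.3 109.6] [  8.4  -2.2 101.6]
plate holes mean [  3.8    43.775 133.6  ]
exp plate centre [  3.9  43.6 133.6]
```

```bash
python3 -m handwheel '[[[0.6,-2.5,10,0,0,-3.2,30],[0.6,-2.5,40,0,0,-3.2,30],[0.6,-2.5,75,0,0,-3.2,30],[0.6,-2.5,100,0,0,-3.2,30],[0.6,-2.5,115,0,0,-3.2,30],[0.6,-2.5,121,0,0,-3.2,30],[0.6,-2.5,126,0,0,-3.2,30],[0.6,-2.5,126,0,0,-3.2,30]]]';python3 to.py 0.5763 -0.0642 0.058 190.7
```

```text
time: 19.7
position: [0.5769, -0.0642, 0.0601]
tcp_rot: [[0.186, -0.982, 0.0], [-0.982, -0.186, -0.0], [0.0, -0.0, -1.0]]
ft_force: [0.1, 0.3, 0.0]
opening: 0.355
gripper_force: 0.0
t 19.7 pos [ 0.5769 -0.0642  0.0601] q [-0.11  0.52 -0.04  1.   -0.   -1.87] F [0.1 0.3 0. ]
shift [-0.1  0.6  2.1] turn [-0.01 -0.01  0.04]
```

```bash
python3 -m handwheel '[[[0,0.5,1,0,0,0,20],[0,0.5,1,0,0,0,14],[0,0.5,1,0,0,0,8],[0,0.5,1,0,0,0,5],[0,0.5,1,0,0,0,5],[0,0.5,1,0,0,0,5]]]' 50
```

```text
time: 20.3
position: [0.5767, -0.0644, 0.0599]
tcp_rot: [[0.187, -0.982, 0.001], [-0.982, -0.187, -0.0], [0.001, -0.001, -1.0]]
ft_force: [-1.5, -0.2, 5.7]
opening: 0.125
gripper_force: 50.9
```

```bash
python3 -m handwheel '[[[0.8,0,-1.5,0,0,0,5],[0.8,0,-1.5,0,0,6,5],[0.8,0,-1.5,0,0,12,5],[0.8,0,-1.5,0,0,18,5],[0.8,0,-1.5,0,0,24,5],[0.8,0,-1.5,0,0,30,5],[0.8,0,-1.5,0,0,36,5],[0.8,0,-1.5,0,0,36,5]]]' 80; python3 -c "
from h import *
print(manip.observe()['ft_torque'])"
```

```text
time: 21.1
position: [0.5765, -0.0649, 0.0602]
tcp_rot: [[-0.426, -0.905, 0.0], [-0.905, 0.426, 0.0], [-0.0, 0.0, -1.0]]
ft_force: [0.3, 0.6, -0.5]
opening: 0.118
gripper_force: 81.1
[ 0.09016231 -0.20442635 -0.07530647]
```

```bash
python3 -m handwheel '[[[0.6,-0.4,0,0,0,0,5],[1,-0.8,0,0,0,0,5],[1,-0.8,0,0,0,0,5],[1,-0.8,0,0,0,0,5]]]'
```

```text
time: 21.5
position: [0.5766, -0.0655, 0.0602]
tcp_rot: [[-0.425, -0.905, -0.0], [-0.905, 0.425, 0.001], [-0.001, 0.001, -1.0]]
ft_force: [1.4, 5.6, -1.5]
opening: 0.119
gripper_force: 81.0
```

```bash
python3 -m handwheel '[[[0,0,0,0,0,6,5],[0,0,0,0,0,12,5],[0,0,0,0,0,18,5],[0,0,0,0,0,24,5],[0,0,0,0,0,30,5],[0,0,0,0,0,36,5],[0,0,0,0,0,41,5],[0,0,0,0,0,41,5]]]' 110; python3 -c "
from h import *
s=manip.observe();print(s['ft_torque'],np.degrees(np.arctan2(*s['tcp_rot'][[1,0],1])))"
```

```text
time: 22.3
position: [0.5765, -0.0657, 0.06]
tcp_rot: [[-0.914, -0.405, -0.0], [-0.405, 0.914, 0.001], [0.0, 0.001, -1.0]]
ft_force: [0.1, 4.5, -3.7]
opening: 0.115
gripper_force: 109.8
[ 0.91750995 -0.85076495  0.57322835] 113.9152103268504
```

```bash
python3 -m handwheel '[[[0,0,0,0,0,2,5],[0,0,0,0,0,4,5],[0,0,0,0,0,4,5],[0,0,0,0,0,4,5],[0,0,0,0,0,4,5]]]' 110; python3 -c "
from h import *
s=manip.observe();print(s['ft_torque'],np.degrees(np.arctan2(*s['tcp_rot'][[1,0],1])))"
python3 -m handwheel '[[[0,0,0,0,0,4,14],[0,0,0,0,0,4,18],[0,0,0,0,0,4,24],[0,0,0,0,0,4,30],[0,0,0,0,0,4,30],[0,0,0,0,0,4,30]]]'
python3 -m handwheel '[[[0,0,-10,0,0,0,30],[0,0,-40,0,0,0,30],[0,0,-80,0,0,0,30],[0,0,-120,0,0,0,30],[0,0,-130,0,0,0,30],[0,0,-130,0,0,0,30]]]'
python3 - <<'E'
from h import *
d=grab("wrist");im=d["image"][:,:,::-1];w=cv2.resize(im,(800,600));cv2.imwrite("pics/w7.png",w)
E
```

```text
time: 22.8
position: [0.5765, -0.0657, 0.06]
tcp_rot: [[-0.94, -0.342, -0.001], [-0.342, 0.94, 0.001], [0.0, 0.001, -1.0]]
ft_force: [-0.6, 5.1, -4.2]
opening: 0.115
gripper_force: 110.0
[ 0.86191911 -0.92868235  0.81921377] 109.99591431562014
time: 23.4
position: [0.5768, -0.0667, 0.0607]
tcp_rot: [[-0.962, -0.272, 0.0], [-0.272, 0.962, -0.0], [-0.0, -0.001, -1.0]]
ft_force: [0.2, 1.0, -0.1]
opening: 0.353
gripper_force: 0.0
time: 24.0
position: [0.5784, -0.0665, 0.1938]
tcp_rot: [[-0.962, -0.272, 0.006], [-0.272, 0.962, -0.001], [-0.006, -0.003, -1.0]]
ft_force: [0.2, -0.0, -0.0]
opening: 0.354
gripper_force: 0.0
```

View pics/w7.png

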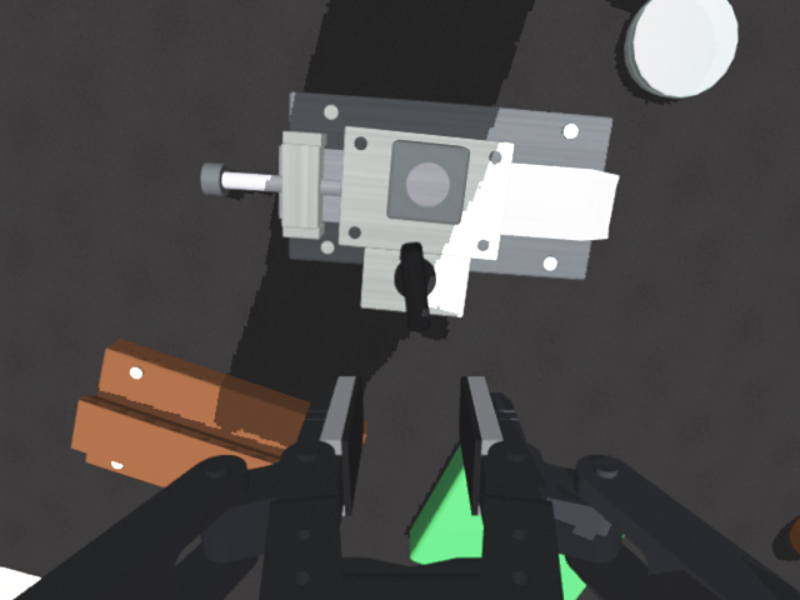

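The carriage front touches the stop screw at (343,186) with no pin showing, and the bar now lies across at (412,245)–(420,327). I'll quantify the knob angle and check the carriage's position.

```bash
python3 - <<'E'
from h import *
d=grab("wrist");s=manip.observe();R=s["tcp_rot"];p0=s["position"]
g=cv2.cvtColor(d["image"],cv2.COLOR_RGB2GRAY);E=[]
for v in range(196,262,2):
    c=np.flatnonzero(g[v,310:352]<45)+310
    if len(c) and 8<c[-1]-c[0]<22: E.append([(c[0]+c[-1])/2,v])
print(np.array(E).tolist())
W=plane(d,E,.084);k=np.polyfit(W[:,0],W[:,1],1);yb=np.degrees(np.arctan(k[0]))
print("bar yaw",yb,"theta rad",np.radians(101.6-(yb%180)))
S=.8;h=np.array([[360,143],[495,157],[354,233],[483,245]])*S
H=plane(d,h,.052);x=H[0]-H[1]+H[2]-H[3];print("plate",H.mean(0),np.degrees(np.arctan2(x[1],x[0])),"was .5312 -.0734")
print("theta alt",np.radians((np.degrees(np.arctan2(x[1],x[0]))-yb)%180))
E
```

```text
[[329.0, 198.0], [328.0, 200.0], [327.5, 202.0], [327.5, 204.0], [328.0, 206.0], [328.0, 208.0], [328.5, 210.0], [330.0, 212.0], [329.5, 236.0], [330.5, 238.0], [331.0, 240.0], [331.5, 242.0], [331.5, 244.0], [332.0, 246.0], [332.5, 248.0], [332.5, 250.0], [332.5, 252.0]]
bar yaw 20.46813822432698 theta rad 1.4160181162584273
plate [ 0.52969564 -0.07323796  0.052     ] -79.76951981480738 was .5312 -.0734
theta alt 1.3921154863187355
```

The knob stands at about 1.4 rad, the carriage is home, and the gripper is clear. Handing in.

```bash
python3 -c "
from cell import manip
print(manip.finish_job())"
```

```text
the job is handed in; nothing more can be done
None
```

I handed the job in at about 24 s; no verdict came back, but by my measurements the carriage is home on the stop screw with no pin showing, pressed with about 6 N. The clamp knob reads about 1.4 rad and the gripper is clear. The moves kept away from the dish, slide box and bottle, though I didn't re-measure where they stand.

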